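Lower the pour-over coffee stand one hole and seat its filter cup

TASK

The pour-over coffee stand is set too high for the small blue mug on its base. Press in the red sprung button and lower the sliding sleeve with its ring by exactly one hole, until the button has snapped fully out again in the next hole; press the sleeve down no harder than it takes to feel it lock. Then set the steel filter cup upright and fully seated in the ring, and let go; leave the mug standing where it is and do not disturb the coffee jar or the drinking glass.

Things in the scene. Friction and masses are not known exactly. Their poses are not given: they have to be found in the camera images.
- stand: Coffee stand, does not move: dark wooden base 190 x 104 x 14 mm with an upright square post. Origin at worktop height under the ring's centre; x points from there to the post, whose axis is at x = 100 mm, y to the side with the red button, z up. The base reaches from x = -50 to +140 mm, y = +-52 mm; the mug stands on it under the ring.
- sleeve (a joint): Travel in m of the dark square sleeve (25 x 25 mm, wall 1.5 mm) down over the post; it carries the ring on an arm towards the stand's -x. 0 = start, button in the middle one of five holes in its +y face, unevenly spaced, 10 to 25 mm apart; grows downwards. Stiff: stays anywhere; 7 to 12 N push it down while the button is behind the wall. Button out in a hole: locked (0.5 mm play).
- button (a joint): Travel in m of the red round-nosed sprung button (9 mm diameter) pressed into the post along the stand's -y: 0 = fully out, 5 mm proud of the sleeve's face; 0.005 = flush; 0.0065 = behind the wall, where it slides along until a hole comes. Spring 3 N out, 6 N in. With it held flush, 12 to 22 N down on the sleeve wedge it under the wall. Mounted in the post, so it does not go down with the sleeve.
- button_tip (a point): Foremost point of the red button, on its axis, 182.5 mm above the worktop; at the start 17.5 mm from the post's axis and 39.5 mm below cap_top.
- cap_top (a point): Centre of the flat top of the sleeve's black end cap (25 x 25 mm, flush with the sleeve); 222 mm above the worktop at the start, sinks with the sleeve. Below the cap the sleeve's faces are flat and free; the arm (16 mm wide) leaves its -x face 94.5 mm below this point.
- ring_seat (a point): Centre of the ring's top face; ring 52 mm inside, 70 mm outside, 8 mm thick, centre 100 mm ahead of the post's axis, 94.5 mm lower than cap_top; goes down with the sleeve. Axes as the stand's.
- filter_cup: Loose open steel filter cup, about 140 g, 70 mm tall, upright on the worktop. Origin at the centre of its underside, z up. Tapered spout, diameter 36 mm at the foot, 49 mm at 34 mm height; there a flat shoulder that rests on the ring's top when seated; above it a straight band, 62 mm in diameter, 36 mm high, wall 2.5 mm, to be grasped from outside.
- mug: Small blue mug, 59 mm across, 53 mm tall, handle to one side, standing on the stand's base under the ring. Origin at the centre of its underside. Stays there.
- coffee_jar: Glass clip jar of brown coffee with wooden lid, about 150 mm wide, 226 mm tall, behind the stand; origin at the centre of its underside. Bystander.
- glass: Small clear tumbler, 51 mm wide, 58 mm tall, standing on the worktop between the stand and the wall pier; origin at the centre of its underside. Bystander.
- cup_shoulder (a point): Centre of the filter cup's shoulder, on its axis 34 mm above its underside; its z is the cup's axis.

How it is judged:
By the outcome, as a careful person would: the job done as asked, in the order asked, and still so for the second after the job is handed in, with the robot touching nothing.
It also fails if it takes over 56 s, if anything falls off the work surface, if the arm or the gripper's body presses on something with over 40 N, if the wrist force passes 120 N, or if a joint passes its speed limit or range.

ROBOT

A 6-joint arm with a two-finger parallel gripper is mounted at the origin on a cart in front of the work surface, level with it; the furniture and walls round the work are solid. World frame = base frame: x ahead of the robot, y to its left, z up, the work surface at z = 0. Lengths are in mm, angles in degrees, forces in N, time in s.
With the tool pointing down it reaches from about 300 to 850 mm from the base axis. Payload 4.2 kg.
Tool frame: the origin (TCP) lies midway between the tips of the shut fingers; the grasp point (between the pads) lies 19 mm behind it; z points along the fingers, y is the line along which they close (so a half turn about z gives the same grasp; the last joint's range is limited). The gripper opens to 91 mm and grips with 3 to 60 N. Pads are 32 mm wide; open, the fingers measure 118 mm over their backs; the gripper's body (76 mm by 178 mm) begins 60 mm behind the grasp point.
Start: joints at [-72.536, 18.312, 89.639, -0, 72.044, -1.146], TCP at [183.497, -544.951, 213.976] pointing down, gripper open.
Joint ranges: [-177.97, 177.97], [-48.28, 115.42], [12.27, 149.76], [-77.06, 257.06], [2.81, 150.46], [-146.56, 146.56]. Speed limits (degrees/s): [147.25, 147.25, 180, 180, 180, 180].

INTERFACE

Orientations are given as [roll, pitch, yaw] about the fixed x, y, z axes, in that order (R = Rz(yaw) Ry(pitch) Rx(roll)).
In Python, from workcell import env gives the robot as it stands.
- The arm moves only by the shell command python3 -m jog 'ROWS' [FORCE]. ROWS is a JSON object of lists of equal length, an entry for each row: "jaw": the finger opening in mm, from 0 to 91.2; "slide": the shift along the tool's x, y, z in units of 30 mm (1.0 is 30 mm), a list of three; "spin": the turn about the tool's z in units of 8 degrees (1.0 is 8 degrees). In form: {"jaw": [jaw, ...], "slide": [[dx, dy, dz], ...], "spin": [spin, ...]}. A call has 1 to 10 rows; each row shifts and turns the commanded pose from where the row before left it, along the tool's axes as they then stand; what a row does not reach is not made up. A row lasts 1/10 s, in which the tool goes at most 50 mm and 8.59 degrees, less where a joint would pass 70% of its speed; a pose out of reach is approached as far as the arm can. A call is refused whole if a number of a shift passes 1 or a number of a turn 1, either way. A call with a gripper value outside its range is refused whole. The fingers move at their own pace and stop on an object; FORCE is the grip in N (left out, the last holds). Time passes only in rows, so rows that do not move let the fingers close. It gives the time, the measured TCP pose, the force, the opening and the grip force at its end, in the units of the state.
- env.state(): the state, without advancing time (a new reading comes with each control period).
- env.grab_frame(name): name is "scene" or "top"; returns the picture (400x640x3 uint8, red, green, blue); there is no depth.
- env.camera_model(name): a dict with "fx", "fy", "cx", "cy" (pixels), "D" ([k1, k2, p1, p2, k3] as OpenCV has them; the pictures are not rectified), "camera_from_world" (4x4, takes a point from world to camera coordinates). Camera axes: x right, y up, looking along -z (the intrinsics and any distortion apply to the point x, -y, -z); pixel columns grow to the right and rows downward; lengths in mm; the calibration is good to about 2 mm. A picture is of the moment at which its call begins. camera_model takes no time and is no camera call.
- env.job_done(): hands the job in; it is judged then, once.
The state is a dict: "time_s": time; "qpos": joint angles; "qvel": joint speeds; "effort": joint torques, N m; "ee_pos": TCP position; "ee_rot": TCP orientation; "force": force on the tool from outside, world axes, zero at the start; "torque": the same for the moment, N m; "gripper_width": finger opening in mm; "gripper_force": force on a finger pad.
Only numpy, scipy, OpenCV 4.12 (cv2) and the standard library are available. Lean on these libraries where they do the work, as an engineer would, in place of code of your own. Each camera call takes 0.05 s, during which the arm holds its last target. There are 200 camera calls.

## Working session

There is one attempt and no reset: what is moved stays moved. The work goes in short steps, Python scripts to look and compute and a shell command to move; the robot and the scene stay as the last step left them, time stands still between calls to the robot, and variables do not carry over. Pictures are saved under pics/ and viewed, at most 10 in all, crops included, and the job is handed in when it is done.

```bash
ls; mkdir -p pics; python3 - <<'E'
from workcell import env
import cv2,numpy as np
for n in("scene","top"):
    cv2.imwrite(f"pics/{n}0.png",env.grab_frame(n)[:,:,::-1]); m=env.camera_model(n); print(n,{k:(np.round(v,3).tolist()) for k,v in m.items()})
print(env.state())
E
```

```text
pics
scene {'fx': 423.654, 'fy': 423.654, 'cx': 319.461, 'cy': 192.743, 'D': [-0.102, 0.0, 0.0, 0.0, 0.0], 'camera_from_world': [[0.909, -0.417, 0.016, -616.233], [0.303, 0.688, 0.66, -88.2], [-0.286, -0.595, 0.751, -1122.661], [0.0, 0.0, 0.0, 1.0]]}
top {'fx': 437.575, 'fy': 437.575, 'cx': 318.831, 'cy': 203.033, 'D': [0.012, 0.0, 0.0, 0.0, 0.0], 'camera_from_world': [[0.022, -1.0, 0.021, -296.557], [0.986, 0.025, 0.163, -570.083], [-0.163, 0.018, 0.986, -1075.73], [0.0, 0.0, 0.0, 1.0]]}
{'time_s': 0.1, 'qpos': array([-7.25369637e+01,  1.83444210e+01,  8.96996567e+01, -7.72449411e-04,
        7.20431925e+01, -1.14459440e+00]), 'qvel': array([-0.0612341 , -0.13197854, -0.0641607 ,  0.0791499 , -0.04537317,
        0.07275936]), 'effort': array([ 5.45096445e-04, -4.13333094e+01, -2.32509291e+01,  7.29640061e-02,
        4.21560800e-02, -5.43398346e-05]), 'ee_pos': array([ 183.34703408, -544.5058544 ,  213.23837961]), 'ee_rot': array([-1.79912732e+02, -1.00896500e-03,  1.86078687e+01]), 'force': array([-0.24625655, -0.03750355, -0.08755053]), 'torque': array([ 0.04541216, -0.00575598, -0.0323557 ]), 'gripper_force': 0.0, 'gripper_width': 91.16876025907831}
```

View pics/scene0.png

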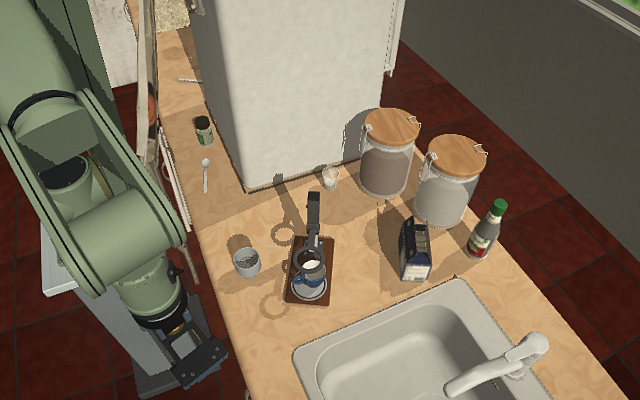

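View pics/top0.png

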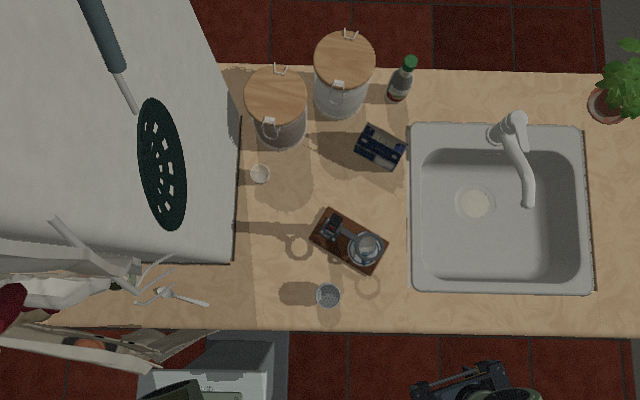

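The scene view shows the stand with post top near (314,198), ring near (312,265) and cup at (246,262). In the top view the post is at about (333,223), ring (365,247), cup (328,295) and glass (260,174). I'll zoom in for detail.

```bash
python3 - <<'E'
import cv2,numpy as np
a=cv2.imread("pics/scene0.png")[175:315,220:350];b=cv2.imread("pics/top0.png")[195:315,295:405]
a=cv2.resize(a,None,fx=4,fy=4,interpolation=cv2.INTER_CUBIC)[:,:390*4//3]
b=cv2.resize(b,None,fx=4,fy=4,interpolation=cv2.INTER_CUBIC)
a=a[:, :]; cv2.imwrite("pics/sc1.png",a);cv2.imwrite("pics/tc1.png",b)
E
```

```text
(no output)
```

View pics/sc1.png

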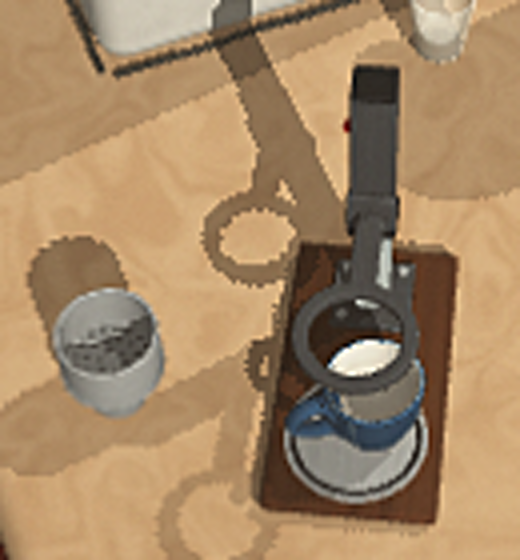

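View pics/tc1.png

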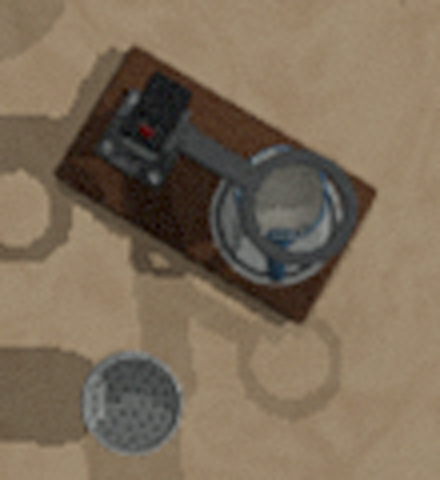

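The scene crop shows the ring outline centred near (355,339), the cup rim near (107,332), the red button at (348,126) and the base corners. The top crop shows the ring centred near (300,207), the cup rim near (132,402) and the button at (146,131). Next I triangulate these.

```bash
cat > h.py <<'E'
from workcell import env
import cv2,numpy as np
def ray(n,uv):
    m=env.camera_model(n);K=np.array([[m['fx'],0,m['cx']],[0,m['fy'],m['cy']],[0,0,1]])
    p=cv2.undistortPoints(np.array([[uv]],float),K,np.array(m['D']))[0,0]
    T=np.array(m['camera_from_world']);d=T[:3,:3].T@np.array([p[0],-p[1],-1]);return -T[:3,:3].T@T[:3,3],d/np.linalg.norm(d)
def plane(n,uv,z):
    o,d=ray(n,uv);return o+d*(z-o[2])/d[2]
def tri(a,b):
    (o1,d1),(o2,d2)=ray("scene",a),ray("top",b)
    s=np.linalg.lstsq(np.c_[d1,-d2],o2-o1,rcond=None)[0];p,q=o1+s[0]*d1,o2+s[1]*d2
    return (p+q)/2,np.linalg.norm(p-q)
def proj(n,p):
    m=env.camera_model(n);K=np.array([[m['fx'],0,m['cx']],[0,m['fy'],m['cy']],[0,0,1]]);T=np.array(m['camera_from_world'])
    c=T[:3,:3]@np.array(p)+T[:3,3];return cv2.projectPoints(np.array([[c[0],-c[1],-c[2]]]),np.zeros(3),np.zeros(3),K,np.array(m['D']))[0][0,0]
S=lambda u,v:(220+(u+.5)/4-.5,175+(v+.5)/4-.5)
P=lambda u,v:(295+(u+.5)/4-.5,195+(v+.5)/4-.5)
E
python3 - <<'E'
from h import *
np.set_printoptions(precision=1,suppress=True)
sc=[(300,241),(457,257),(436,523),(260,507)];tc=[(55,172),(135,46),(376,190),(297,325)]
for a,b in zip(sc,tc): print("corner",tri(S(*a),P(*b)),plane("scene",S(*a),14),plane("top",P(*b),14))
print("ring",tri(S(355,339),P(300,207)),plane("scene",S(355,339),127.5),plane("top",P(300,207),127.5))
print("cup rim",tri(S(107,332),P(132,402)),plane("scene",S(107,332),70),plane("top",P(132,402),70))
def red(f,s):
    x=cv2.imread(f"pics/{f}.png").astype(int);m=np.uint8((x[...,2]>70)&(x[...,2]>2.2*x[...,1])&(x[...,2]>2.2*x[...,0]))
    sl=np.zeros_like(m);sl[s]=m[s];v,u=np.nonzero(sl);w=(x[...,2]-x[...,1])[v,u];print(len(u));return (u@w/w.sum(),v@w/w.sum())
r1=red("scene0",np.s_[195:215,295:320]);r2=red("top0",np.s_[215:240,320:345])
print("btn",r1,r2,tri(r1,r2),plane("scene",r1,182.5),plane("top",r2,182.5))
for n,f in(("scene","scene0"),("top","top0")):
    x=cv2.imread(f"pics/{f}.png"); y=cv2.cvtColor(x,6)
    s=np.s_[188:204,303:325] if n=="scene" else np.s_[210:238,322:346]; print(y[s].tolist().__repr__().replace("], [","\n"))
E
```

```text
corner (array([ 489.5, -258. ,   11.6]), np.float64(2.0566510815120402)) [ 487.9 -259.4   14. ] [ 490.3 -258.3   14. ]
corner (array([ 576.4, -309.5,    9.8]), np.float64(1.149279075453857)) [ 575.5 -312.1   14. ] [ 575.2 -309.1   14. ]
corner (array([ 484.9, -471. ,    4.4]), np.float64(1.1210304801573394)) [ 483.1 -475.3   14. ] [ 483.6 -469.1   14. ]
corner (array([ 395.5, -419. ,    2.8]), np.float64(1.0265354578439903)) [ 394.4 -424.6   14. ] [ 395.  -417.4   14. ]
ring (array([ 463.8, -404.5,  121.3]), np.float64(0.246569579782167)) [ 462.2 -408.1  127.5] [ 463.5 -403.7  127.5]
cup rim (array([ 346.3, -309.3,   66.1]), np.float64(0.19546321646875714)) [ 346.  -311.9   70. ] [ 346.4 -309.1   70. ]
3
3
btn (np.float64(306.0), np.float64(206.1535433070866)) (np.float64(331.6327683615819), np.float64(227.35593220338984)) (array([ 499.9, -310.5,  182.2]), np.float64(1.0137728045298344)) [ 499.3 -310.6  182.5] [ 500.4 -310.6  182.5]
[[182, 183, 184, 185, 182, 185, 156, 163, 152, 151, 152, 153, 152, 153, 151, 151, 148, 148, 151, 154, 156, 121
184, 186, 184, 184, 186, 190, 152, 155, 15
[... 3442 characters left out ...]
9, 64, 57, 52, 60, 67, 66, 63, 63
91, 55, 42, 45, 53, 66, 71, 63, 44, 30, 12, 35, 21, 37, 57, 68, 57, 48, 56, 60, 68, 65, 68, 61
80, 56, 46, 47, 47, 45, 60, 70, 74, 59, 37, 24, 19, 36, 53, 58, 45, 38, 47, 59, 68, 68, 65, 67
60, 48, 40, 45, 39, 35, 42, 56, 70, 74, 66, 58, 39, 33, 38, 41, 52, 38, 26, 40, 52, 64, 66, 67
51, 58, 57, 60, 49, 41, 24, 28, 39, 59, 68, 68, 46, 32, 32, 47, 40, 43, 22, 33, 35, 43, 57, 68
42, 59, 67, 72, 62, 47, 47, 51, 40, 35, 44, 37, 35, 31, 39, 41, 34, 43, 35, 32, 30, 25, 44, 47
36, 31, 52, 62, 65, 57, 61, 52, 43, 43, 37, 36, 31, 29, 41, 38, 36, 35, 38, 30, 34, 29, 28, 34
43, 33, 25, 37, 52, 55, 60, 51, 26, 34, 41, 47, 46, 31, 33, 30, 28, 38, 37, 45, 32, 37, 31, 33]]
```

```bash
python3 -m jog '{"jaw":[91,91,91,91,91,91,91],"slide":[[0,0,-0.3],[0,0,-0.3],[0,0,-0.3],[0,0,-0.3],[0,0,-0.3],[0,0,-0.3],[0,0,0]],"spin":[-0.86,-0.86,-0.86,-0.86,-0.86,-0.87,0]}'
cat >> h.py <<'E'
def go(x,y,z,yaw=60):
    s=env.state();p=s['ee_pos'];w=np.radians(s['ee_rot'][2]);d=np.array([x,y,z])-p
    t=np.array([np.cos(w)*d[0]+np.sin(w)*d[1],np.sin(w)*d[0]-np.cos(w)*d[1],-d[2]])/30
    print("units",np.round(t,3),"spin",round(-(yaw-s['ee_rot'][2])/8,3),"F",np.round(s['force'],1),"pos",np.round(p,1),"rot",np.round(s['ee_rot'],1),"t",s['time_s'])
E
python3 -c "
from h import *
go(513.5,-318.6,260)"
```

```text
time_s: 0.8
ee_pos: [183.6, -545.3, 268.8]
ee_rot: [179.9, 0.1, 60.0]
force: [0.4, 0.2, -0.2]
gripper_width: 90.8
gripper_force: 0.0
units [12.047  5.734  0.293] spin -0.005 F [ 0.4  0.2 -0.2] pos [ 183.6 -545.3  268.8] rot [1.799e+02 1.000e-01 6.000e+01] t 0.8
```

```bash
python3 -m jog '{"jaw":[91,91,91,91,91,91,91,91,91,91],"slide":[[0.6,0.3,0],[0.8,0.38,0],[0.8,0.38,0],[0.8,0.38,0],[0.8,0.38,0],[0.8,0.38,0],[0.8,0.38,0],[0.8,0.38,0],[0.8,0.38,0],[0.8,0.38,0]],"spin":[0,0,0,0,0,0,0,0,0,0]}'
python3 -m jog '{"jaw":[91,91,91,91,91,91,91,91],"slide":[[0.8,0.38,0],[0.8,0.38,0],[0.8,0.38,0],[0.8,0.38,0],[0.6,0.3,0],[0.2,0.1,0],[0,0,0],[0,0,0]],"spin":[0,0,0,0,0,0,0,0]}'
python3 -c "
from h import *
go(513.5,-318.6,260)
cv2.imwrite('pics/t2.png',cv2.resize(env.grab_frame('top')[170:290,270:410,::-1],None,fx=4,fy=4,interpolation=2))
cv2.imwrite('pics/s2.png',env.grab_frame('scene')[:,:,::-1])
"
```

```text
time_s: 1.8
ee_pos: [397.8, -397.2, 267.1]
ee_rot: [-179.9, -0.0, 59.8]
force: [0.5, 0.4, -0.2]
gripper_width: 90.6
gripper_force: 0.0
time_s: 2.6
ee_pos: [506.4, -323.6, 267.6]
ee_rot: [-179.9, 0.0, 59.9]
force: [-0.9, -0.1, -0.2]
gripper_width: 90.9
gripper_force: 0.0
units [0.262 0.123 0.253] spin -0.013 F [-0.9 -0.1 -0.2] pos [ 506.4 -323.6  267.6] rot [-179.9    0.    59.9] t 2.6
```

```bash
python3 -m jog '{"jaw":[91,91,91,91,91,91,91,91,91],"slide":[[0.26,0.12,0.1],[0,0,0.4],[0,0,0.5],[0,0,0.5],[0,0,0.5],[0,0,0.5],[0,0,0.5],[0,0,0.4],[0,0,0]],"spin":[0,0,0,0,0,0,0,0,0]}'
python3 -c "
from h import *
go(513.5,-318.6,163.5)
cv2.imwrite('pics/s3.png',cv2.resize(env.grab_frame('scene')[150:300,210:400,::-1],None,fx=4,fy=4,interpolation=2))
"
```

```text
time_s: 3.6
ee_pos: [512.9, -317.5, 163.5]
ee_rot: [-179.7, -0.0, 60.0]
force: [0.1, 0.3, -0.1]
gripper_width: 91.3
gripper_force: 0.0
units [-0.023  0.036  0.   ] spin -0.005 F [ 0.1  0.3 -0.1] pos [ 512.9 -317.5  163.5] rot [-179.7   -0.    60. ] t 3.6
```

View pics/s3.png

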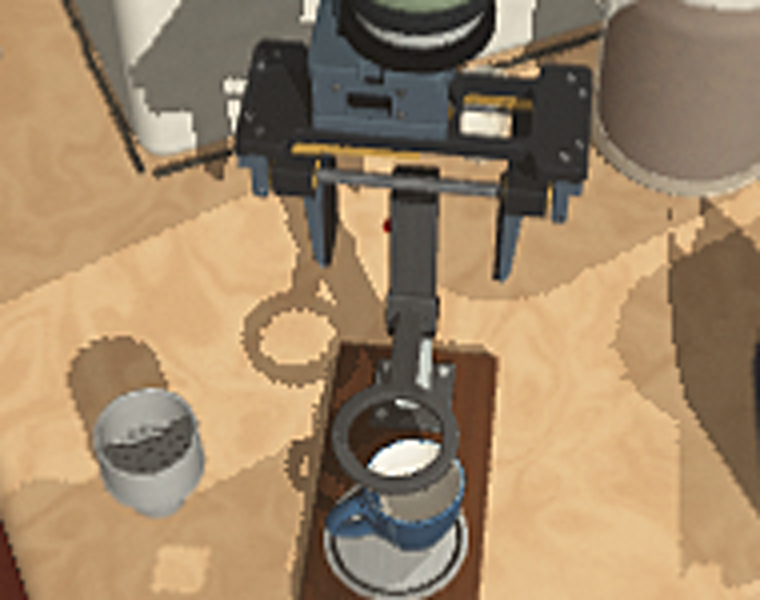

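The fingers, at about (322,250) and (505,265), straddle the sleeve at x 391–438. The red button at (388,226) is at pad height. I'll close on it.

```bash
python3 -m jog '{"jaw":[45,45,45,45],"slide":[[0,0,0],[0,0,0],[0,0,0],[0,0,0]],"spin":[0,0,0,0]}' 20
python3 -m jog '{"jaw":[20,20,20,20,20,20],"slide":[[0,0,0],[0,0,0],[0,0,0],[0,0,0],[0,0,0],[0,0,0]],"spin":[0,0,0,0,0,0]}' 30
```

```text
time_s: 4.05
ee_pos: [514.4, -318.3, 166.5]
ee_rot: [179.9, 0.0, 60.0]
force: [0.3, -0.0, 0.8]
gripper_width: 62.2
gripper_force: 0.0
time_s: 4.65
ee_pos: [512.4, -317.2, 165.8]
ee_rot: [-179.8, 0.0, 60.0]
force: [-6.0, 5.1, 2.3]
gripper_width: 24.8
gripper_force: 30.0
```

```bash
python3 -m jog '{"jaw":[20,20,20],"slide":[[0,0,0.05],[0,0,0.05],[0,0,0]],"spin":[0,0,0]}' 35
```

```text
time_s: 4.95
ee_pos: [512.5, -317.2, 164.7]
ee_rot: [-179.8, 0.0, 60.0]
force: [-8.7, 4.7, 10.4]
gripper_width: 24.8
gripper_force: 35.0
```

```bash
python3 -m jog '{"jaw":[20,20,20],"slide":[[0,0,0.05],[0,0,0],[0,0,0]],"spin":[0,0,0]}' 35
python3 -m jog '{"jaw":[20,20,20],"slide":[[0,0,0.05],[0,0,0],[0,0,0]],"spin":[0,0,0]}' 35
```

```text
time_s: 5.25
ee_pos: [512.5, -317.2, 163.4]
ee_rot: [-179.9, 0.0, 60.0]
force: [-9.3, 5.6, 12.0]
gripper_width: 25.0
gripper_force: 35.0
time_s: 5.55
ee_pos: [512.5, -317.2, 162.3]
ee_rot: [-179.9, 0.0, 60.0]
force: [-9.0, 6.0, 13.9]
gripper_width: 24.8
gripper_force: 35.0
```

```bash
python3 -m jog '{"jaw":[20,20,20],"slide":[[0,0,0.05],[0,0,0],[0,0,0]],"spin":[0,0,0]}' 35
python3 -c "
from h import *
for n,b,f in(('scene',(185,225,290,340),12),('top',(200,240,310,360),10)):
    x=env.grab_frame(n); a=cv2.resize(x[b[0]:b[1],b[2]:b[3],::-1],None,fx=8,fy=8,interpolation=2); cv2.imwrite(f'pics/w_{n}.png',a)
a=cv2.imread('pics/w_scene.png');b=cv2.imread('pics/w_top.png');cv2.imwrite('pics/w4.png',np.hstack([a,b]))
print(env.state()['time_s'])"
```

```text
time_s: 5.85
ee_pos: [512.5, -317.2, 159.9]
ee_rot: [-179.8, 0.0, 60.0]
force: [-8.5, 4.6, 8.9]
gripper_width: 25.0
gripper_force: 35.0
5.95
```

View pics/w4.png

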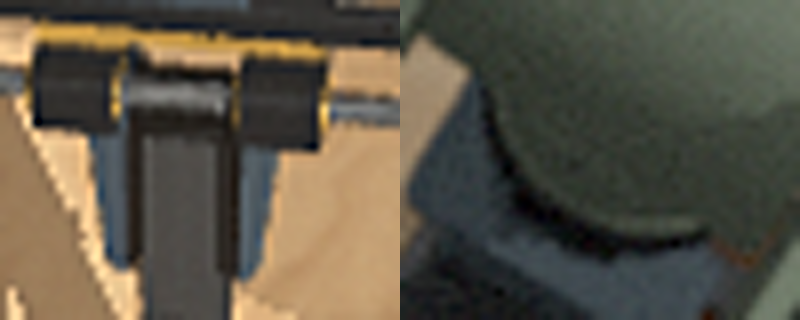

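The left half shows both fingers on the sleeve faces; the button is hidden under the pad. The push force broke from 13.9 to 8.9 N, which suggests the button has wedged behind the wall. I'll release and check.

```bash
python3 -m jog '{"jaw":[91,91,91,91,91,91,91,91,91,91],"slide":[[0,0,0],[0,0,0],[0,0,0],[0,0,0],[0,0,0],[0,0,0],[0,0,-0.6],[0,0,-0.7],[0,0,-0.7],[0,0,-0.7]],"spin":[0,0,0,0,0,0,0,0,0,0]}'
python3 -c "
from h import *
go(513.5,-318.6,225)
x=env.grab_frame('scene')[:,:,::-1];cv2.imwrite('pics/s5.png',x)
a=cv2.imread('pics/scene0.png')
cv2.imwrite('pics/s5c.png',np.hstack([cv2.resize(q[180:280,285:350],None,fx=6,fy=6,interpolation=2) for q in(a,x)]))
"
```

```text
time_s: 6.95
ee_pos: [514.1, -318.2, 240.2]
ee_rot: [-180.0, 0.0, 60.0]
force: [0.2, 0.1, 0.2]
gripper_width: 91.0
gripper_force: 0.0
units [-0.023 -0.011  0.506] spin -0.004 F [0.2 0.1 0.2] pos [ 514.1 -318.2  240.2] rot [-180.    0.   60.] t 6.95
```

View pics/s5c.png

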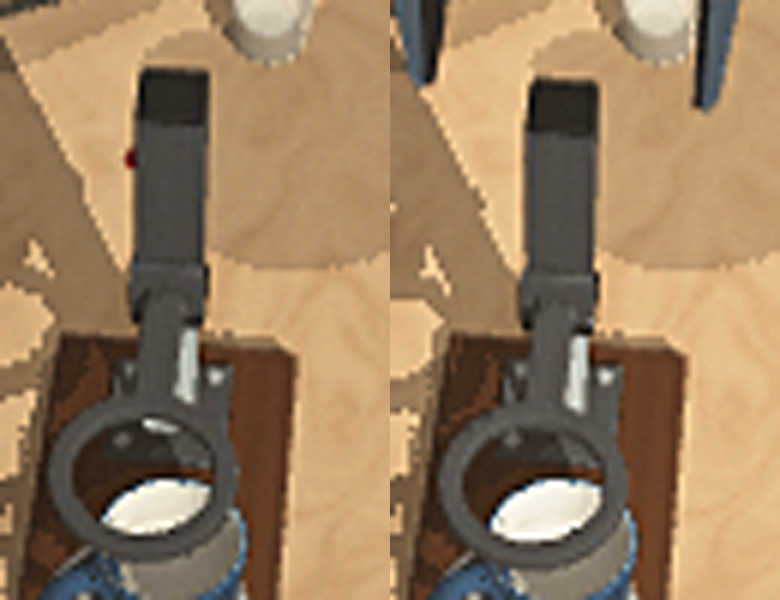

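The left half is the start and the right half is now. The sleeve's cap edge dropped from row 68 to row 78 of the enlarged crop (roughly 5 mm), and the red button at (131,158) is gone, so it is behind the wall. I'll shut the fingers and push on the cap.

```bash
python3 -m jog '{"jaw":[0,0,0,0,0,0,0,0,0,0],"slide":[[-0.02,-0.01,0],[0,0,0],[0,0,0],[0,0,0],[0,0,0],[0,0,0],[0,0,0.2],[0,0,0.2],[0,0,0.2],[0,0,0]],"spin":[0,0,0,0,0,0,0,0,0,0]}'
python3 -m jog '{"jaw":[0,0,0,0],"slide":[[0,0,0.1],[0,0,0.05],[0,0,0.05],[0,0,0]],"spin":[0,0,0,0]}'
```

```text
time_s: 8.0
ee_pos: [513.0, -318.2, 220.0]
ee_rot: [-179.9, -0.0, 60.0]
force: [0.4, -0.7, -0.4]
gripper_width: 13.8
gripper_force: 0.0
time_s: 8.4
ee_pos: [513.7, -318.6, 216.4]
ee_rot: [179.9, 0.0, 60.0]
force: [-1.5, 0.6, 2.6]
gripper_width: 0.4
gripper_force: 1.9
```

Contact. Now small steps, watching the force.

```bash
python3 -m jog '{"jaw":[0,0,0],"slide":[[0,0,0.05],[0,0,0.05],[0,0,0]],"spin":[0,0,0]}'
python3 -m jog '{"jaw":[0,0],"slide":[[0,0,0.05],[0,0,0]],"spin":[0,0]}'
python3 -m jog '{"jaw":[0,0],"slide":[[0,0,0.05],[0,0,0]],"spin":[0,0]}'
```

```text
time_s: 8.7
ee_pos: [513.7, -318.6, 214.6]
ee_rot: [179.9, 0.0, 60.0]
force: [-2.5, 1.5, 8.2]
gripper_width: 0.5
gripper_force: 4.4
time_s: 8.9
ee_pos: [513.7, -318.6, 213.3]
ee_rot: [179.9, 0.0, 60.0]
force: [-3.5, 0.9, 10.2]
gripper_width: 0.4
gripper_force: 4.9
time_s: 9.1
ee_pos: [513.7, -318.6, 211.7]
ee_rot: [179.9, 0.0, 60.0]
force: [-3.3, 1.8, 9.3]
gripper_width: 0.8
gripper_force: 4.5
```

```bash
for i in 1; do python3 -m jog '{"jaw":[0,0],"slide":[[0,0,0.04],[0,0,0]],"spin":[0,0]}'; done
python3 -m jog '{"jaw":[0,0],"slide":[[0,0,0.04],[0,0,0]],"spin":[0,0]}'
```

```text
time_s: 9.3
ee_pos: [513.7, -318.6, 210.5]
ee_rot: [179.9, 0.0, 60.0]
force: [-3.1, 1.0, 9.0]
gripper_width: 0.3
gripper_force: 4.5
time_s: 9.5
ee_pos: [513.7, -318.6, 209.1]
ee_rot: [179.9, 0.0, 60.0]
force: [-1.7, 1.3, 8.6]
gripper_width: 0.4
gripper_force: 4.0
```

```bash
python3 -m jog '{"jaw":[0,0],"slide":[[0,0,0.04],[0,0,0]],"spin":[0,0]}'
```

```text
time_s: 9.7
ee_pos: [513.7, -318.6, 207.4]
ee_rot: [179.9, 0.0, 60.0]
force: [-1.3, 0.3, 6.0]
gripper_width: 0.3
gripper_force: 2.6
```

```bash
python3 -m jog '{"jaw":[0,0],"slide":[[0,0,0.03],[0,0,0]],"spin":[0,0]}'
```

```text
time_s: 9.9
ee_pos: [513.8, -318.7, 206.2]
ee_rot: [179.9, 0.0, 60.0]
force: [-1.0, 0.7, 4.8]
gripper_width: 0.3
gripper_force: 2.2
```

```bash
python3 -m jog '{"jaw":[0,0],"slide":[[0,0,0.03],[0,0,0]],"spin":[0,0]}'
```

```text
time_s: 10.1
ee_pos: [513.8, -318.6, 205.6]
ee_rot: [179.9, 0.0, 60.0]
force: [-1.4, 2.4, 7.1]
gripper_width: 0.2
gripper_force: 3.6
```

```bash
cat >> h.py <<'E'
def red():
    for n,s in(("scene",np.s_[195:220,295:325]),("top",np.s_[215:240,320:345])):
        x=env.grab_frame(n)[s].astype(int);m=(x[...,0]>60)&(x[...,0]>2*x[...,1])&(x[...,0]>2*x[...,2]);v,u=np.nonzero(m);print(n,len(u),(u.mean()+s[1].start,v.mean()+s[0].start) if len(u) else "")
    print(np.round(env.state()['force'],1))
E
python3 -c "
from h import *
red()"
```

```text
scene 6 (np.float64(306.5), np.float64(206.0))
top 0 
[-1.1  2.2  7.4]
```

```bash
python3 -c "
from h import *
x=cv2.imread('pics/scene0.png')[195:220,295:325,::-1].astype(int);print(((x[...,0]>60)&(x[...,0]>2*x[...,1])&(x[...,0]>2*x[...,2])).sum())"
python3 -m jog '{"jaw":[0,0],"slide":[[0,0,0.03],[0,0,0]],"spin":[0,0]}'
```

```text
5
time_s: 10.4
ee_pos: [513.8, -318.7, 205.0]
ee_rot: [179.9, 0.0, 60.0]
force: [-1.8, 1.0, 8.5]
gripper_width: 0.5
gripper_force: 4.3
```

```bash
python3 -m jog '{"jaw":[0,0],"slide":[[0,0,0.04],[0,0,0]],"spin":[0,0]}'
```

```text
time_s: 10.6
ee_pos: [513.8, -318.6, 204.0]
ee_rot: [179.9, 0.0, 60.0]
force: [-1.3, 0.9, 9.8]
gripper_width: 0.5
gripper_force: 4.7
```

```bash
python3 -m jog '{"jaw":[0,0],"slide":[[0,0,0.04],[0,0,0]],"spin":[0,0]}'
```

```text
time_s: 10.8
ee_pos: [513.8, -318.7, 203.5]
ee_rot: [179.8, 0.0, 60.0]
force: [-3.5, 1.0, 12.5]
gripper_width: 0.5
gripper_force: 6.2
```

Force is now above the sliding level and the button is visible again. I'll lift and verify.

```bash
python3 -m jog '{"jaw":[0,0,0,0,0,0,0,0],"slide":[[0,0,-0.2],[0,0,-0.4],[0,0,-0.6],[-0.4,-0.4,-0.4],[-0.8,-0.8,0],[-0.8,-0.8,0],[-0.4,-0.4,0],[0,0,0]],"spin":[0,0,0,0,0,0,0,0]}'
python3 -c "
from h import *
red()
x=env.grab_frame('scene')[:,:,::-1];cv2.imwrite('pics/s6.png',x)
y=env.grab_frame('top')[:,:,::-1];cv2.imwrite('pics/t6.png',y)
a=cv2.imread('pics/scene0.png')
q=lambda i:cv2.resize(i[180:280,285:350],None,fx=5,fy=5,interpolation=2)
cv2.imwrite('pics/s6c.png',np.hstack([q(a),q(x)]))
go(346.2,-310.5,37)
"
```

```text
time_s: 11.6
ee_pos: [413.1, -345.4, 249.4]
ee_rot: [180.0, 0.0, 59.8]
force: [0.6, -0.2, -0.7]
gripper_width: 0.3
gripper_force: 0.0
scene 5 (np.float64(306.4), np.float64(206.2))
top 5 (np.float64(331.2), np.float64(227.4))
[ 0.5 -0.3 -0.2]
units [-0.175 -2.591  7.058] spin -0.0 F [ 0.1 -0.3 -0. ] pos [ 416.1 -344.8  248.7] rot [180.  -0.  60.] t 11.8
```

View pics/s6c.png

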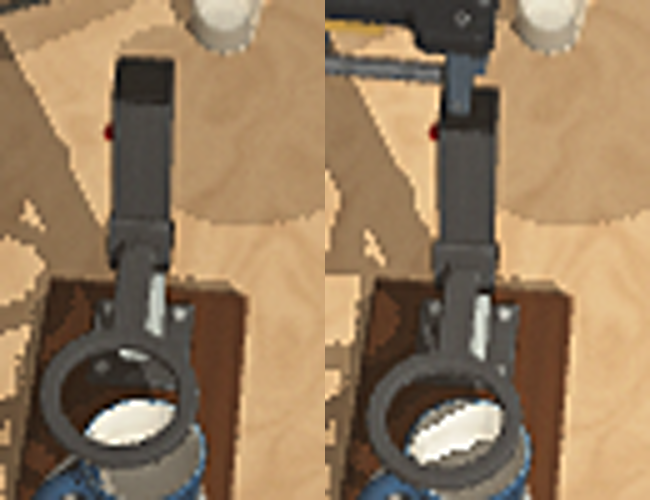

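The right half shows the button red and fully out again at (434,132), with the sleeve and ring lower by about 24 enlarged pixels. It is locked one hole down. Now the cup.

```bash
python3 -m jog '{"jaw":[91,91,91,91,91,91,91,91,91,91],"slide":[[-0.02,-0.3,0.2],[-0.03,-0.6,0.4],[-0.05,-0.6,0.6],[-0.04,-0.6,0.7],[-0.04,-0.4,0.7],[0,-0.1,0.7],[0,0,0.7],[0,0,0.6],[0,0,0.3],[0,0,0]],"spin":[0,0,0,0,0,0,0,0,0,0]}'
python3 -c "
from h import *
go(346.2,-310.0,38)
a=proj('scene',(463.5,-405.2,127.5))
for d in range(10,25,2): print(d,np.round(proj('scene',(463.5,-405.2,127.5-d))-a,2),end=' ')
"
```

```text
time_s: 12.8
ee_pos: [344.4, -309.5, 100.5]
ee_rot: [-179.8, -0.0, 60.0]
force: [-0.4, 0.4, -0.8]
gripper_width: 77.4
gripper_force: 0.0
units [0.016 0.06  2.084] spin 0.001 F [-0.4  0.4 -0.8] pos [ 344.4 -309.5  100.5] rot [-179.8   -0.    60. ] t 12.8
10 [0.02 2.47] 12 [0.02 2.96] 14 [0.02 3.44] 16 [0.03 3.93] 18 [0.03 4.41] 20 [0.03 4.89] 22 [0.04 5.37] 24 [0.04 5.85]
```

```bash
python3 -m jog '{"jaw":[91,91,91,91,91,91,91,91],"slide":[[0,0,0],[0,0.03,0],[0.02,0.03,0.3],[0,0,0.5],[0,0,0.5],[0,0,0.5],[0,0,0.27],[0,0,0]],"spin":[0,0,0,0,0,0,0,0]}'
python3 -m jog '{"jaw":[50,50,50,50,50,50,50,50],"slide":[[0,0,0],[0,0,0],[0,0,0],[0,0,0],[0,0,0],[0,0,0],[0,0,0],[0,0,0]],"spin":[0,0,0,0,0,0,0,0]}' 15
```

```text
time_s: 13.6
ee_pos: [346.4, -310.4, 38.7]
ee_rot: [-179.9, -0.0, 60.0]
force: [-0.2, -0.5, -0.0]
gripper_width: 91.0
gripper_force: 0.0
time_s: 14.4
ee_pos: [346.7, -310.8, 40.0]
ee_rot: [-180.0, 0.0, 60.0]
force: [-2.0, 1.2, 6.2]
gripper_width: 61.8
gripper_force: 15.0
```

```bash
python3 -m jog '{"jaw":[50,50,50,50,50,50,50,50],"slide":[[0,0,-0.2],[0,0,-0.5],[0,0,-0.7],[0,0,-0.7],[0,0,-0.7],[0,0,-0.7],[0,0,-0.7],[0,0,-0.4]],"spin":[0,0,0,0,0,0,0,0]}' 25
python3 -c "
from h import *
go(463.5,-405.2,175)"
```

```text
time_s: 15.2
ee_pos: [347.5, -311.5, 179.4]
ee_rot: [179.8, 0.0, 60.0]
force: [0.6, -0.1, -1.5]
gripper_width: 61.5
gripper_force: 25.0
units [-0.77   4.909  0.148] spin -0.004 F [ 0.6 -0.1 -1.5] pos [ 347.5 -311.5  179.4] rot [179.8   0.   60. ] t 15.2
```

```bash
python3 -m jog '{"jaw":[50,50,50,50,50,50,50,50,50,50],"slide":[[-0.07,0.4,0],[-0.1,0.7,0],[-0.1,0.7,0],[-0.1,0.7,0],[-0.1,0.7,0],[-0.1,0.7,0],[-0.1,0.6,0],[-0.1,0.4,0],[0,0,0],[0,0,0]],"spin":[0,0,0,0,0,0,0,0,0,0]}' 25
python3 -c "
from h import *
go(463.5,-405.2,160)
x=env.grab_frame('scene')[:,:,::-1];y=env.grab_frame('top')[:,:,::-1];cv2.imwrite('pics/s7.png',x);cv2.imwrite('pics/t7.png',y)
cv2.imwrite('pics/c7.png',np.hstack([cv2.resize(x[200:300,265:345],None,fx=5,fy=5,interpolation=2),cv2.resize(y[195:295,325:405],None,fx=5,fy=5,interpolation=2)]))"
```

```text
time_s: 16.2
ee_pos: [462.4, -404.2, 176.3]
ee_rot: [-179.9, -0.0, 60.0]
force: [-0.3, 1.0, -1.7]
gripper_width: 61.2
gripper_force: 25.0
units [-0.009  0.049  0.543] spin -0.004 F [-0.3  1.  -1.7] pos [ 462.4 -404.2  176.3] rot [-179.9   -0.    60. ] t 16.2
```

View pics/c7.png

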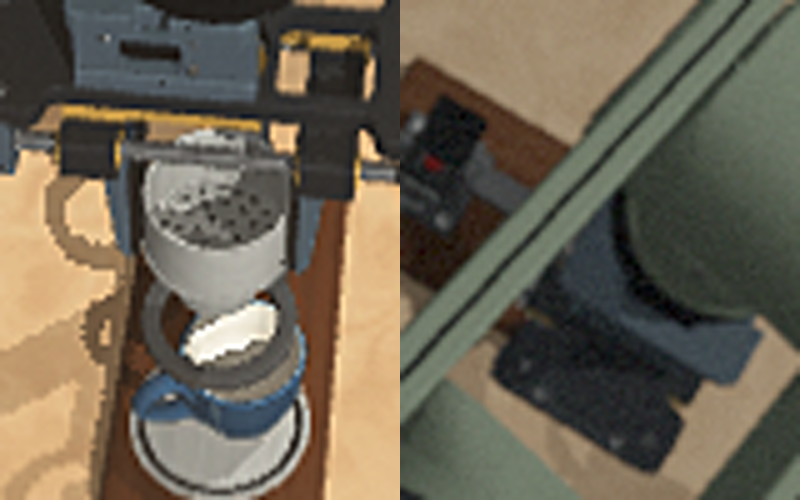

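The scene half shows the held cup above the ring: band edges x 142–290 (centre ≈217), ring edges 145–300 (centre ≈222), so they are nearly aligned. The top view is blocked by the arm. I'll descend and watch the forces.

```bash
python3 -c "
from h import *
for z in(145,110): print(proj('scene',(463.5,-405.2,z)))
print(proj('scene',(463.5+5*.866,-405.2-2.5,110)),proj('scene',(463.5+2.5,-405.2+4.33,110)))"
python3 -m jog '{"jaw":[50,50,50,50,50,50],"slide":[[0,0.05,0.3],[0,0,0.4],[0,0,0.4],[0,0,0.3],[0,0,0.2],[0,0,0]],"spin":[0,0,0,0,0,0]}' 25
python3 -c "
from h import *
go(463.5,-405.2,115)"
```

```text
[308.36682034 253.69532074]
[308.42875686 262.40508853]
[310.6832331  262.60813517] [308.67743512 260.48250871]
time_s: 16.9
ee_pos: [463.4, -404.7, 128.3]
ee_rot: [-179.9, -0.0, 60.0]
force: [0.6, 1.0, -1.5]
gripper_width: 61.2
gripper_force: 25.0
units [-0.011  0.012  0.445] spin -0.004 F [ 0.6  1.  -1.5] pos [ 463.4 -404.7  128.3] rot [-179.9   -0.    60. ] t 16.9
```

```bash
python3 -m jog '{"jaw":[50,50,50],"slide":[[0,0,0.1],[0,0,0.1],[0,0,0]],"spin":[0,0,0]}' 25
python3 -m jog '{"jaw":[50,50],"slide":[[0,0,0.1],[0,0,0]],"spin":[0,0]}' 25
```

```text
time_s: 17.2
ee_pos: [463.8, -405.1, 123.5]
ee_rot: [-180.0, 0.0, 60.0]
force: [0.5, -0.5, -0.5]
gripper_width: 60.7
gripper_force: 25.0
time_s: 17.4
ee_pos: [463.7, -405.1, 120.4]
ee_rot: [-180.0, -0.0, 60.0]
force: [-0.3, 0.5, -1.3]
gripper_width: 61.2
gripper_force: 25.0
```

```bash
python3 -m jog '{"jaw":[50,50],"slide":[[0,0,0.06],[0,0,0]],"spin":[0,0]}' 25
```

```text
time_s: 17.6
ee_pos: [463.8, -405.1, 118.7]
ee_rot: [-180.0, -0.0, 60.0]
force: [-1.1, 0.9, -1.1]
gripper_width: 61.5
gripper_force: 25.0
```

```bash
python3 -m jog '{"jaw":[50,50],"slide":[[0,0,0.06],[0,0,0]],"spin":[0,0]}' 25
```

```text
time_s: 17.8
ee_pos: [463.7, -405.1, 116.8]
ee_rot: [-180.0, -0.0, 60.0]
force: [-0.9, 0.0, -1.0]
gripper_width: 61.3
gripper_force: 25.0
```

```bash
python3 -m jog '{"jaw":[50,50],"slide":[[0,0,0.04],[0,0,0]],"spin":[0,0]}' 25
```

```text
time_s: 18.0
ee_pos: [463.8, -405.1, 115.8]
ee_rot: [-180.0, -0.0, 60.0]
force: [0.7, 0.7, -1.8]
gripper_width: 61.5
gripper_force: 25.0
```

```bash
python3 -m jog '{"jaw":[50,50],"slide":[[0,0,0.04],[0,0,0]],"spin":[0,0]}' 25
```

```text
time_s: 18.2
ee_pos: [464.0, -405.2, 115.0]
ee_rot: [180.0, 0.0, 60.0]
force: [-0.7, 0.4, 0.4]
gripper_width: 61.4
gripper_force: 25.0
```

```bash
python3 -m jog '{"jaw":[50,50],"slide":[[0,0,0.03],[0,0,0]],"spin":[0,0]}' 25
```

```text
time_s: 18.4
ee_pos: [464.0, -405.2, 114.8]
ee_rot: [180.0, 0.0, 60.0]
force: [-2.1, 1.9, 5.6]
gripper_width: 61.2
gripper_force: 25.0
```

Firm contact at the expected height. Release.

```bash
python3 -m jog '{"jaw":[64,68,76,91,91,91,91,91],"slide":[[0,0,-0.02],[0,0,0],[0,0,0],[0,0,0],[0,0,0],[0,0,0],[0,0,0],[0,0,0]],"spin":[0,0,0,0,0,0,0,0]}'
python3 -m jog '{"jaw":[91,91,91,91,91,91,91,91,91,91],"slide":[[0,0,-0.2],[0,0,-0.4],[0,0,-0.7],[0,0,-0.8],[0,0,-0.8],[0,0,-0.8],[-0.8,-0.4,-0.4],[-0.8,-0.4,-0.2],[-0.8,-0.4,0],[-0.8,-0.4,0]],"spin":[0,0,0,0,0,0,0,0,0,0]}'
python3 -m jog '{"jaw":[91,91,91,91,91,91],"slide":[[-0.9,0,0],[-0.9,0,0],[-0.9,0,0],[-0.9,0,0],[-0.5,0,0],[0,0,0]],"spin":[0,0,0,0,0,0]}'
python3 -c "
from h import *
red()
x=env.grab_frame('scene')[:,:,::-1];y=env.grab_frame('top')[:,:,::-1];cv2.imwrite('pics/s8.png',x);cv2.imwrite('pics/t8.png',y)
cv2.imwrite('pics/c8.png',np.hstack([cv2.resize(x[185:295,270:350],None,fx=5,fy=5,interpolation=2),cv2.resize(y[185:295,310:390],None,fx=5,fy=5,interpolation=2)]))"
```

```text
time_s: 19.2
ee_pos: [463.9, -405.2, 114.3]
ee_rot: [180.0, 0.0, 60.0]
force: [-1.0, 0.5, 0.2]
gripper_width: 90.9
gripper_force: 0.0
time_s: 20.2
ee_pos: [373.6, -465.0, 245.1]
ee_rot: [179.9, 0.1, 60.0]
force: [0.0, -0.2, -0.8]
gripper_width: 91.3
gripper_force: 0.0
time_s: 20.8
ee_pos: [311.8, -572.1, 243.8]
ee_rot: [180.0, 0.0, 59.8]
force: [-0.1, 0.2, 0.4]
gripper_width: 91.0
gripper_force: 0.0
scene 5 (np.float64(306.4), np.float64(206.2))
top 7 (np.float64(330.85714285714283), np.float64(227.28571428571428))
[0.  0.  0.5]
```

View pics/c8.png

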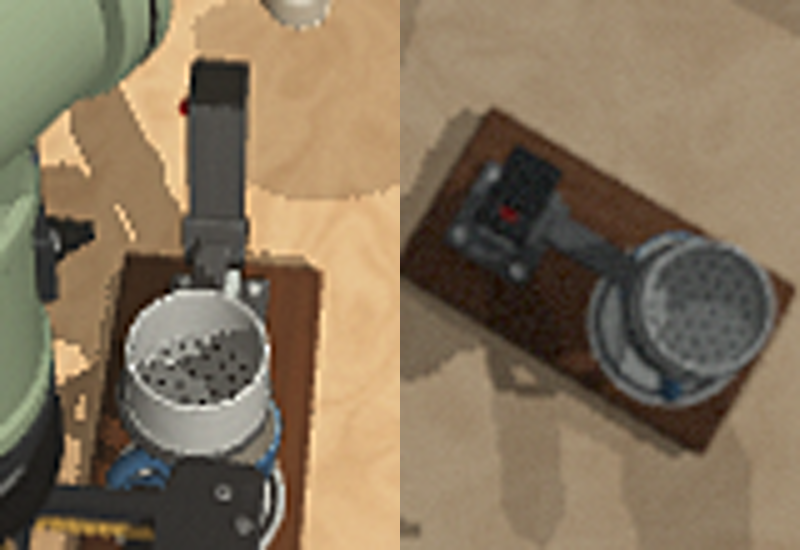

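The cup stands upright in the ring: scene rim centre ≈(197,348), top rim centre ≈(303,308). The button is red and out, and the mug is in place. I'll check the rim height.

```bash
python3 -c "
from h import *
a=(270+197.5/5-.4,185+348/5-.4);b=(310+303.5/5-.4,185+308/5-.4)
print(tri(a,b),plane('scene',a,146),plane('top',b,146))"
```

```text
(array([ 464.38323847, -403.8977604 ,  140.18943904]), np.float64(2.593405048477934)) [ 464.15984107 -407.60605435  146.        ] [ 462.7287306  -402.75582363  146.        ]
```

```bash
python3 -c "
from workcell import env
print(env.job_done())"
```

```text
the job is handed in; nothing more can be done
None
```

I lowered the sleeve one hole, about 17 mm, and the camera views show the button fully out again. The filter cup was placed upright and, by its measured rim height, fully seated in the ring and released. The mug was left in place, the robot went nowhere near the jar or glass, and I handed the job in at about 21 s; no verdict came back.

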